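# Reset the interlock with the covered key pair

### The arm

A 7-joint arm with a two-finger parallel gripper is mounted at the origin on a cart in front of the work surface, level with it; the furniture and walls round the work are solid. World frame = base frame: x ahead of the robot, y to its left, z up, the work surface at z = 0. Lengths are in m, angles in rad, forces in N, time in s.
With the tool pointing down it reaches from about 0.425 to 0.925 m from the base axis. Payload 6.8 kg.
Tool frame: the origin (TCP) lies on the front face of the gripper's body, between the roots of the fingers; the fingertips stand 73 mm ahead of it and the grasp point (between the pads) lies 54 mm ahead of it (env.nose_length is the distance from the TCP to the fingertips, in m); z points along the fingers, y is the direction in which the jaws open and shut (so a half turn about z gives the same grasp; the last joint's range is limited). The gripper opens to 85 mm and grips with 20 to 120 N. Pads are 22 mm wide; open, the fingers measure 114 mm over their backs; the gripper's body (76 mm by 85 mm) begins 54 mm behind the grasp point. The pads swing forward as they close: fully open they stand 13 mm farther back than shut.
Start: joints at [-1.249, 0.477, 0.022, 1.555, -0.011, 1.109, -0.083], TCP at [0.281, 0.614, 0.304] pointing down, gripper open.
Joint ranges: [-2.96, 2.96], [-0.34, 2.1], [-1.41, 1.46], [0.24, 2.44], [-1.37, 4.51], [0.17, 1.92], [-2.96, 2.96]. Speed limits (rad/s): [2.39, 2.39, 3.14, 3.14, 3.14, 3.14, 3.14].

### API

Orientations are given as a unit quaternion [w, x, y, z].
In Python, from cell import env, kin, camera, calibration, job gives the robot as it stands. The module is installed in compiled form; this text tells all that it offers. Calls block until the motion is done:
- env.reach(position, orientation): joint-space move of the TCP to a pose.
- env.movel(position, velocity=0.15, rot=None, stop_force=None): straight line of the TCP; rot=None keeps the orientation; velocity is the mean speed in m/s. With stop_force (N) it stops when the force on the tool has changed by that much, and returns True; else False.
- env.goto_joints(angles): joint-space move.
- env.grip(opening, f_grip=None): finger opening in m; f_grip is the grip in N (None keeps the last); returns when the fingers have stopped.
- env.dwell(seconds).
- kin.inverse_kinematics(position, orientation): joint angles nearest the present ones, or None.
- env.get_state(): the state.
- camera(name): name is "scene" or "top" or "wrist"; returns (picture, depth): 400x640x3 uint8, blue, green, red; 400x640 float32, m along the optical axis (not along the pixel's ray), 0 where there is no reading.
- calibration(name): a dict with "fx", "fy", "cx", "cy" (pixels), "k1" (the pictures are not rectified: a ray, as slopes to the right and down, at radius r is drawn at 1 + k1 r^2 times it, then the intrinsics apply), "rvec" (rotation vector, rad) and "tvec" (3), from world to camera coordinates, as OpenCV has them. Camera axes: x right, y down, z forward; pixel columns grow to the right and rows downward; lengths in m; the calibration is good to about 2 mm. A picture is of the moment at which its call begins: read the wrist's pose just before it. calibration takes no time and is no camera call; for the wrist camera it gives the pose at the moment of the call.
A pose or a line that the arm cannot do raises env.PlanningError and nothing moves.
- job.job_done(): hands the job in, once; it reports no verdict.
The state is a dict: "time": time; "qpos": joint angles; "joint_velocities": joint speeds; "joint_torque": joint torques, N m; "tcp_pos": TCP position; "orientation": TCP orientation; "force": force on the tool from outside, world axes, zero at the start; "torque": the same for the moment, N m; "opening": finger opening in m.
Only numpy, scipy, OpenCV 4.12 (cv2) and the standard library are available. Lean on these libraries where they do the work, as an engineer would, in place of code of your own. Each camera call takes 0.05 s, during which the arm holds its last target. There are 200 camera calls.

### The job

Reset the apparatus interlock at the low control box: with the fingertips push its sliding cover fully back, away from the keys, then press the two round keys down together, one fingertip on each, and hold both right down for at least two seconds before letting both come up again. Do not force anything; leave the small square key between them unpressed, grasp or lift nothing, leave the cover open, and leave the jar, the screw cap and the tape roll where they stand.

Things in the scene. Friction and masses are not known exactly. Their poses are not given: they have to be found in the camera images.
- station: The fixed control box: grey, 156 mm long (its x), 140 mm wide (its y), flat white deck 40 mm above the worktop. Origin: centre of its underside, on the worktop. Its x axis points the way the cover opens (roughly away from the robot, at most 0.45 rad off), y to its left, z up. Round keys at x = -25 mm, y = +33 and -33 mm; small square key midway between them.
- key_left_top (a point): Centre of the flat top of the left (+y) round key, which moves with it. Black cylinder of 30 mm diameter; released, its top is 10 mm above the deck (50 mm above the worktop). 66 mm centre to centre from the other round key; 36 mm free between their rims.
- key_right_top (a point): The same for the right (-y) round key.
- key_left (a joint): How far the left round key is pressed, in m: 0 up, 0.006 fully down (stop). Vertical spring: 1.4 N at the start, 3.5 N fully down; it springs up by itself. Counts as down above 0.0045.
- key_right (a joint): The same for the right round key.
- test_key_top (a point): Centre of the top of the small square black key, 14 mm wide, midway between the round keys, top 5 mm above the deck (45 mm above the worktop). Not to be pressed.
- test_key (a joint): How far the small square key is pressed, in m: 0 up, 0.003 down; spring of 0.8 to 1.4 N.
- cover (a joint): How far the sliding cover is open, in m: 0 closed over the keys, 0.072 fully back against its stop. It starts between 0 and 0.015, slides along the box's x axis, stays where it is left, and takes about 2 to 4 N to push slowly. Counts as open above 0.062.
- cover_face (a point): Middle of the upright near face of the aluminium cover: push it to the box's +x. The face is 134 mm wide, from 13 to 39 mm above the deck (53 to 79 above the worktop); behind it the cover slopes down over 54 mm to 16 mm above the deck. It passes 3 mm above the round keys. Closed, the face is 30 mm before the key centres (box -x); fully open, 42 mm beyond them.
- jar: Bystander: loose white jar with a green lid, 55 mm diameter, 76 mm high, beside the box. Origin: centre of its underside, z up.
- cap: Bystander: loose blue screw cap, 93 mm diameter, 41 mm high, beside the box. Origin: centre of its underside, z up.
- tape: Bystander: loose roll of tape lying flat, 69 mm diameter, 19 mm high, behind the box. Origin: centre of its underside, z up.
Mind the look-alikes: they are no part of the job. Of the things shaped like the station, the grey one is meant.

How it is judged:
On the way, in this order (a step that is already met when the one before it is completed fails the run):
1. the cover is pushed fully back (value of joint cover above 0.062 m), for 0.2 s.
2. both round keys are held right down together by the fingers for two seconds, with the cover open (value of joint each of key_left, key_right above 0.0045 m and value of joint cover above 0.062 m and contact force between the fingers and station above 3 N), for 2 s.
At the end, for the whole second after the job is handed in: Both round keys are up again (less than 1 mm pressed), the square key is up, the cover is still open by more than 62 of its 72 mm, and jar, screw cap and tape roll stand still within 15 mm of where they were (value of joint each of key_left, key_right, test_key below 0.001 m and value of joint cover above 0.062 m and distance of each of jar, cap, tape from where it was at the start of the episode below 0.015 m and linear speed of each of jar, cap, tape below 0.02 m/s); the robot touches nothing.
It fails at once if one round key was pressed down (over 4.5 mm) while the other was still up (under 1 mm) ((value of joint key_left above 0.0045 m and value of joint key_right below 0.001 m) or (value of joint key_right above 0.0045 m and value of joint key_left below 0.001 m)).
It fails at once if the small square key was pressed (over 1.5 mm) (value of joint test_key above 0.0015 m).
It fails at once if the box was pushed with more than 40 N (contact force between the fingers and station above 40 N).
It fails at once if the jar, screw cap or tape roll was shifted (over 15 mm), lifted or tipped (distance of any of jar, cap, tape from where it was at the start of the episode above 0.015 m or angle between any of jar, cap, tape's own z axis and vertical above 0.3 rad).
It also fails if it takes over 43 s, if anything falls off the work surface, if the arm or the gripper's body presses on something with over 40 N, if the wrist force passes 120 N, or if a joint passes its speed limit or range.

## Working session

There is one attempt and no reset: what is moved stays moved. The work goes in short steps, each a Python script; the robot and the scene stay as the last script left them, time stands still between calls to the robot, and variables do not carry over. Pictures are saved under pics/ and viewed, about 8 in all and at most 12, crops included, and the job is handed in when it is done.

```bash
mkdir -p pics; ls; python3 - <<'E'
from cell import env,camera,calibration
import cv2,numpy as np
for n in("scene","top"):
    p,d=camera(n); cv2.imwrite(f"pics/{n}0.png",p); np.save(f"pics/{n}0.npy",d)
    c=calibration(n); print(n,c)
    R=cv2.Rodrigues(np.array(c["rvec"],float))[0]; print(-R.T@np.array(c["tvec"]).ravel())
print(env.get_state(),env.nose_length)
E
```

```text
pics
scene {'fx': 361.9123409908351, 'fy': 361.9123409908351, 'cx': 317.1260521171062, 'cy': 201.96667640442405, 'k1': -0.025386109450813148, 'rvec': array([ 2.0412647 , -1.03835581,  0.51927112]), 'tvec': array([-0.26417153,  0.39571503,  0.47443223])}
[ 0.04607899 -0.28340649  0.6074705 ]
top {'fx': 462.8505553637338, 'fy': 462.8505553637338, 'cx': 314.06201588179454, 'cy': 202.25366382142573, 'k1': -0.11844662302189961, 'rvec': array([ 2.11333468, -2.17587446,  0.15250734]), 'tvec': array([0.11560973, 0.60009665, 1.10963398])}
[0.43661542 0.09710171 1.18520353]
{'time': 0.1, 'qpos': array([-1.24912742,  0.4777414 ,  0.02235624,  1.55633855, -0.01153013,
        1.10928543, -0.08307107]), 'joint_velocities': array([-9.15011012e-05, -8.94370574e-04, -2.47070515e-03, -3.20277851e-03,
       -1.17333695e-03,  7.20264941e-04,  7.62272621e-04]), 'joint_torque': array([ 4.14787602e-03, -5.97762036e+01,  1.61356017e+00, -2.81952775e+01,
        1.28882317e-02,  5.01386632e-03,  2.33051389e-05]), 'tcp_pos': array([0.28107949, 0.61324719, 0.30301295]), 'orientation': array([-1.26483984e-04,  2.13222939e-01,  9.77003225e-01, -8.12578452e-04]), 'force': array([-0.83611006, -0.52836672,  0.09086471]), 'torque': array([ 0.00272112, -0.02559623,  0.04947095]), 'opening': 0.0854430057502865} 0.0726
```

View pics/scene0.png

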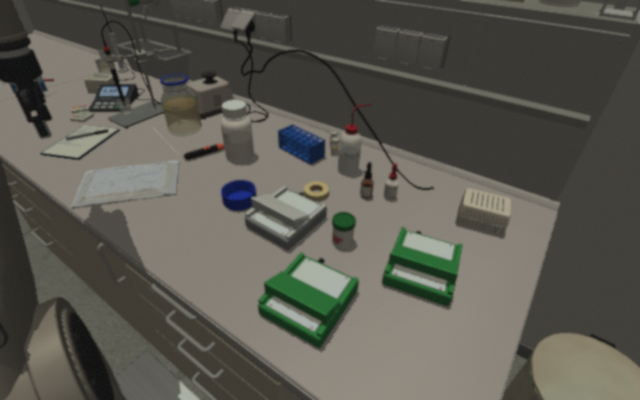

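View pics/top0.png

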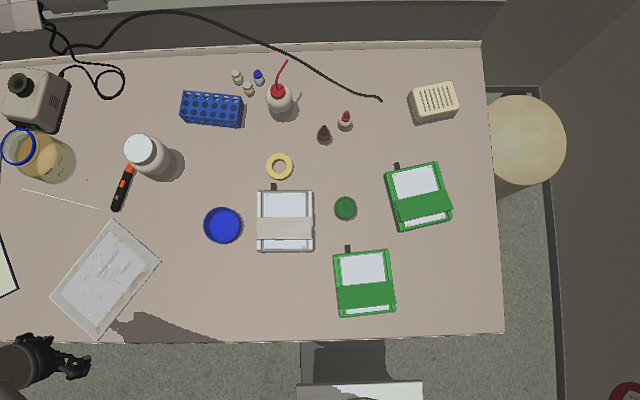

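Scene: the grey box lies between the blue cap and the green-lidded jar. In the top view the box is at about (285,222), with its cover at (285,228), cap (222,225), jar (345,208) and tape (279,166). The green boxes are decoys. Next I'll measure the box.

```bash
cat >h.py <<'E'
import cv2,numpy as np
from cell import calibration
def cam(n):
    c=calibration(n); return c,cv2.Rodrigues(np.array(c["rvec"],float))[0],np.array(c["tvec"],float).ravel()
def slopes(c,px):
    K=np.array([[c["fx"],0,c["cx"]],[0,c["fy"],c["cy"]],[0,0,1]])
    return cv2.undistortPoints(np.array(px,float).reshape(-1,1,2),K,np.array([c["k1"],0,0,0.])).reshape(-1,2)
def cloud(C,d):
    c,R,t=C; v,u=np.mgrid[:400,:640]
    s=slopes(c,np.c_[u.ravel(),v.ravel()]); P=np.c_[s,np.ones(len(s))]*d.reshape(-1,1)
    return ((P-t)@R).reshape(400,640,3)
def onplane(C,px,z):
    c,R,t=C; o=-R.T@t; r=np.c_[slopes(c,px),np.ones(len(np.array(px).reshape(-1,2)))]@R
    return o+r*((z-o[2])/r[:,2])[:,None]
E
python3 - <<'E'
from h import *
p=cv2.imread("pics/top0.png"); d=np.load("pics/top0.npy"); C=cam("top")
X=cloud(C,d)
print("table z",np.median(X[260:280,260:300,2]))
x0,y0,x1,y1=235,175,335,260
cv2.imwrite("pics/topc.png",cv2.resize(p[y0:y1,x0:x1],None,fx=7,fy=7,interpolation=cv2.INTER_CUBIC))
m=np.zeros((400,640),np.uint8); Z=X[...,2]; m[y0:y1,x0:x1]=((Z>.02)&(d>0))[y0:y1,x0:x1]
n,l,s,ce=cv2.connectedComponentsWithStats(m)
for i in range(1,n):
  if s[i,4]>150:
    q=X[l==i]; print(s[i],q.mean(0), cv2.minAreaRect(q[:,:2].astype(np.float32)*1000), np.percentile(q[:,2],[5,50,95,99]))
for r in range(186,256,3): print(r,np.round(X[r,285],3))
hsv=cv2.cvtColor(p,cv2.COLOR_BGR2HSV)
for nm,(cx,cy),h in(("cap",(222,225),.041),("jar",(345,208),.076),("tape",(279,166),.019)): print(nm,onplane(C,[(cx,cy)],h))
E
```

```text
table z 0.00033968774993762917
[ 256  183   58   70 3535] [0.5588212  0.17218741 0.05052166] ((570.32568359375, 171.86924743652344), (139.4922637939453, 176.21315002441406), 88.8414077758789) [0.03541158 0.04248652 0.07746469 0.08044909]
186 [ 0.655  0.173 -0.001]
189 [ 0.647  0.173 -0.   ]
192 [0.632 0.17  0.04 ]
195 [0.624 0.17  0.04 ]
198 [0.616 0.17  0.042]
201 [0.609 0.171 0.039]
204 [0.602 0.171 0.039]
207 [0.594 0.171 0.039]
210 [0.586 0.171 0.04 ]
213 [0.578 0.171 0.044]
216 [0.571 0.171 0.04 ]
219 [0.561 0.17  0.064]
222 [0.553 0.17  0.067]
225 [0.546 0.17  0.065]
228 [0.538 0.17  0.071]
231 [0.531 0.17  0.073]
234 [0.524 0.17  0.077]
237 [0.516 0.17  0.079]
240 [0.512 0.173 0.039]
243 [0.504 0.173 0.041]
246 [0.497 0.173 0.043]
249 [0.489 0.173 0.037]
252 [0.482 0.174 0.026]
255 [0.476 0.176 0.002]
cap [[0.55306929 0.32935742 0.041     ]]
jar [[0.58227243 0.023666   0.076     ]]
tape [[0.70400904 0.18580064 0.019     ]]
```

View pics/topc.png

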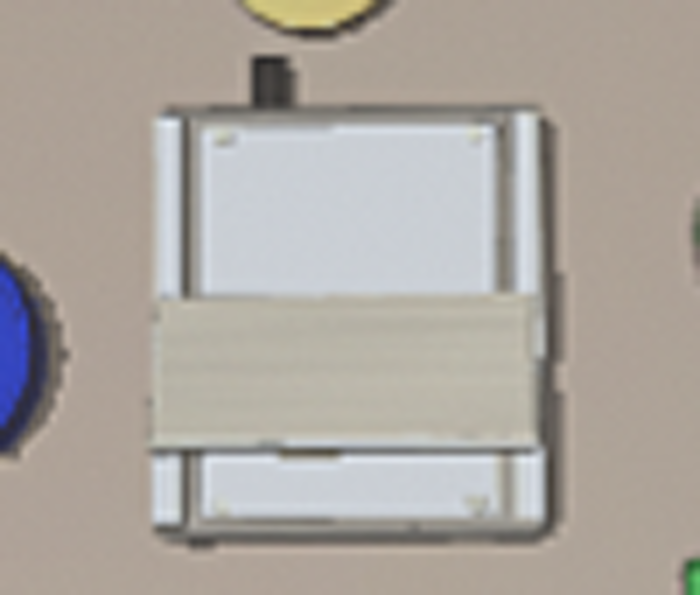

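The crop shows the cover's near face at about crop row 448, with the deck edges at rows 112 and 528. The box is nearly square to the base. I'll compute the pose from the deck corners, go above and take a wrist look.

```bash
python3 - <<'E'
from h import *
from cell import env,kin,camera
C=cam("top")
f=lambda q:np.array(q)/7-.43+np.array([235,175])
P=onplane(C,f([(160,113),(540,110),(548,530),(155,526)]),.04); print(P.round(4))
F=onplane(C,f([(152,447),(540,447)]),.079); print("face",F.round(4))
c=P.mean(0); ax=(P[0]+P[1]-P[2]-P[3]); yaw=np.arctan2(ax[1],ax[0]); 
dy=F[0]-F[1]; print("c",c,"yaw",yaw,"yaw face",np.arctan2(-dy[0],dy[1]),"len",np.linalg.norm(ax)/2)
for q in([0,-np.sin(yaw/2),np.cos(yaw/2),0],[0,np.cos(yaw/2),np.sin(yaw/2),0]):
  for pos in([.47,.17,.25],[.47,.17,.13],[.57,.17,.13],[.535,.17,.11]):
    try: print(kin.inverse_kinematics(pos,q))
    except Exception as e: print(e)
q=[0,-np.sin(yaw/2),np.cos(yaw/2),0]
env.reach([.47,.172,.28],q)
p,d=camera("wrist"); cv2.imwrite("pics/w1.png",p); s=env.get_state(); print(s["time"],s["tcp_pos"],s["force"])
E
```

```text
[[0.6373 0.2396 0.04  ]
 [0.6343 0.1031 0.04  ]
 [0.4842 0.1045 0.04  ]
 [0.4894 0.2432 0.04  ]]
face [[0.5146 0.2389 0.079 ]
 [0.5109 0.1062 0.079 ]]
c [0.56130421 0.17261262 0.04      ] yaw -0.016709288814609934 yaw face -0.027920568487549903 len 0.14901740396078703
[-0.61411094  0.25391883  0.16638218  2.03205565 -0.05493654  0.85972547
  1.13699146]
[-0.54681061  0.44435938  0.09160837  2.11168693 -0.07091901  0.58833649
  1.1490566 ]
[-0.4680069   0.56151599  0.09664163  1.88862596 -0.08030336  0.69514377
  1.22967882]
[-0.48844739  0.55201521  0.08949288  1.97613512 -0.08111695  0.61678435
  1.20811514]
[-1.04431883  0.29988761  0.69026162  2.05722525 -0.24954273  0.86587502
 -1.80021311]
[-0.92787418  0.50899026  0.57546622  2.13591165 -0.47274649  0.62171288
 -1.60598363]
[-0.81064578  0.63208256  0.56589165  1.91232799 -0.49052029  0.73751828
 -1.54815099]
[-0.81681409  0.61427875  0.52555869  1.99833864 -0.4940305   0.6558307
 -1.55830285]
1.9 [0.46999711 0.17320141 0.28005266] [ 1.05133837 -0.40323974  0.08717662]
```

View pics/w1.png

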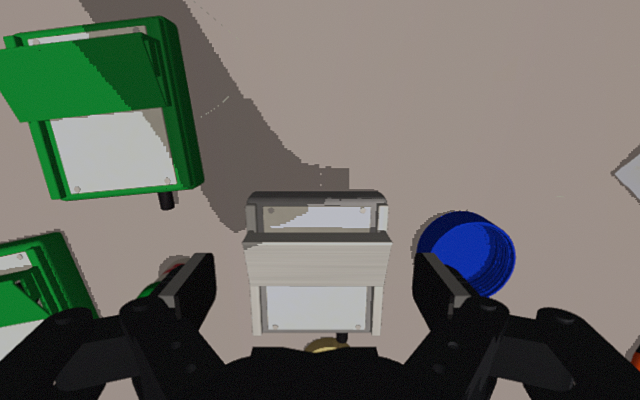

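The wrist view shows the cover edge running from (245,240) to (391,238) and the box upright, with cap and jar outside the fingers' path. Now I'll set the jaw to 52 mm and push the cover.

```bash
python3 - <<'E'
from h import *
from cell import env,camera
C=cam("wrist"); F=onplane(C,[(245,239),(391,238)],.079); print("face(w)",F.round(4), F.mean(0))
yaw=-.022; u=np.array([np.cos(yaw),np.sin(yaw),0]); q=[0,-np.sin(yaw/2),np.cos(yaw/2),0]
c=np.array([.561,.1725,0]); at=lambda x,z:c+u*x+np.array([0,0,z])
env.grip(.052)
env.movel(at(-.083,.16),velocity=.15,rot=q)
env.movel(at(-.083,.134),velocity=.08)
f0=env.get_state()["force"]
hit=env.movel(at(.018,.134),velocity=.035,stop_force=15)
s=env.get_state(); print(hit,s["time"],(s["tcp_pos"]-c)@u,s["tcp_pos"],s["force"]-f0,s["opening"])
E
```

```text
face(w) [[0.5095 0.1125 0.079 ]
 [0.5105 0.2406 0.079 ]] [0.5099559 0.176546  0.079    ]
True 6.0583 0.006776627591310399 [0.5677803  0.17259235 0.13323729] [ 0.61795765 -0.3671605  -1.46988421] 0.05249874842173833
```

The arm stopped at box x = 6.8 mm, where 6 mm was expected for full travel. Now back off and look at the keys.

```bash
python3 - <<'E'
from h import *
from cell import env,camera
yaw=-.022; u=np.array([np.cos(yaw),np.sin(yaw),0])
c=np.array([.561,.1725,0]); at=lambda x,z:c+u*x+np.array([0,0,z])
env.movel(at(-.025,.134),velocity=.08)
env.movel(at(-.045,.19),velocity=.15)
C=cam("wrist"); p,d=camera("wrist"); cv2.imwrite("pics/w2.png",p); np.save("pics/w2.npy",d)
np.savez("pics/w2c",R=C[1],t=C[2])
p,d=camera("top"); x0,y0,x1,y1=235,175,335,260
cv2.imwrite("pics/top2.png",cv2.resize(p[y0:y1,x0:x1],None,fx=6,fy=6,interpolation=cv2.INTER_CUBIC))
s=env.get_state(); print(s["time"],s["tcp_pos"],s["force"])
E
```

```text
7.2417 [0.51587554 0.17326688 0.18906012] [-0.0505966  -0.02768862  0.07861336]
```

View pics/w2.png

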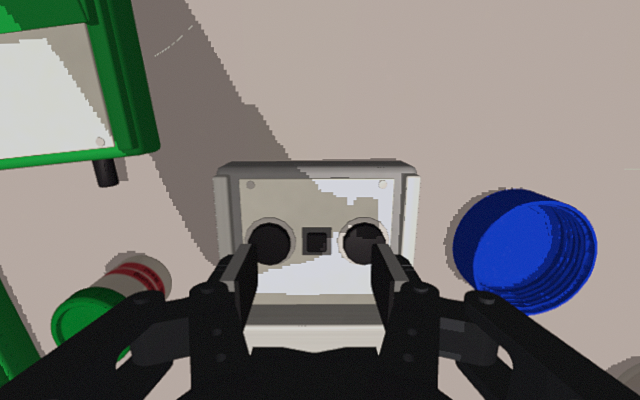

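The cover is back and both round keys are clear: tops at about (269,244) and (364,243), square key (317,241). Casting rays onto z = 0.050.

```bash
python3 - <<'E'
from h import *
from cell import env
p=cv2.imread("pics/w2.png"); C=cam("wrist")
g=cv2.cvtColor(p,cv2.COLOR_BGR2GRAY)
K=[]
for x,y in((269,244),(364,243)):
    m=np.zeros_like(g); m[215:264,x-27:x+27]=(g[215:264,x-27:x+27]<60)*255
    # top disc: circle fit on the upper/side rim
    print([ (int(v[0]),int(v[-1])) for r in (225,232,240,248,256) for v in [np.where(m[r]>0)[0]] if len(v)], np.where(m[:,x]>0)[0][[0,-1]])
K=onplane(C,[(269,244),(364,243)],.05); S=onplane(C,[(317,242)],.045)
d=K[1]-K[0]; print(K.round(4),np.linalg.norm(d),"mid",K.mean(0),"yaw",np.arctan2(-d[0],d[1]),"sq",S)
yaw=-.022;u=np.array([np.cos(yaw),np.sin(yaw),0]);print("expected mid",np.array([.561,.1725,0])-.025*u)
# fingertips projected: tool at x=0, y=+-26 (pad inner), z=nose
import scipy.spatial.transform as T
s=env.get_state();w,x,y,z=s["orientation"];R=T.Rotation.from_quat([x,y,z,w])
c=C[0];Kc=np.array([[c["fx"],0,c["cx"]],[0,c["fy"],c["cy"]],[0,0,1]])
for a in([-.011,.026,.068],[.011,.026,.068],[-.011,-.026,.068],[.011,-.026,.068],[-.011,-.04,.068],[-.011,.04,.068]):
    X=s["tcp_pos"]+R.apply(a); print(a,cv2.projectPoints(X,c["rvec"],c["tvec"],Kc,np.array([c["k1"],0,0,0]))[0].ravel().round(1))
E
```

```text
[(259, 279), (252, 286), (248, 289), (249, 289), (245, 286)] [223 263]
[(353, 374), (346, 381), (344, 384), (344, 378), (348, 383)] [222 263]
[[0.5334 0.1425 0.05  ]
 [0.5339 0.2069 0.05  ]] 0.06440925844852313 mid [0.53365747 0.17474165 0.05      ] yaw -0.007983119086130853 sq [[0.53453693 0.17512202 0.045     ]]
expected mid [0.53600605 0.17304996 0.        ]
[-0.011, 0.026, 0.068] [369.2 285.6]
[0.011, 0.026, 0.068] [371.4 241.5]
[-0.011, -0.026, 0.068] [257.3 285.6]
[0.011, -0.026, 0.068] [255.  241.4]
[-0.011, -0.04, 0.068] [227.2 285.5]
[-0.011, 0.04, 0.068] [399.3 285.6]
```

View pics/top2.png

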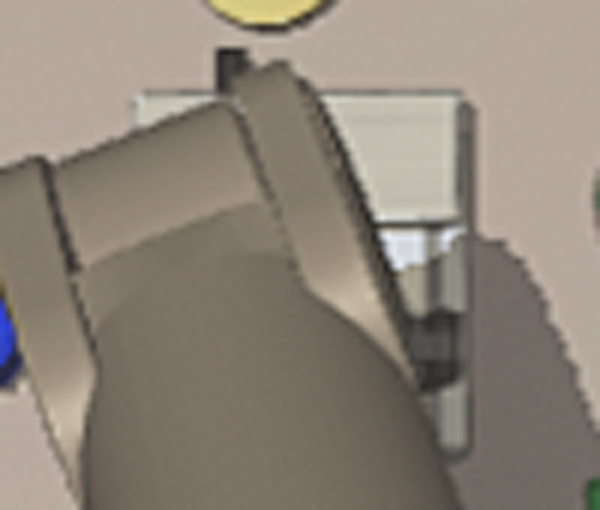

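Ray mid-point is (0.5337, 0.1747), with 64.4 mm spacing (66 given) and 3 mm from the expected position, so I'll use (0.5345, 0.174). The finger positions also suit. Press until the springs bottom.

```bash
python3 - <<'E'
from h import *
from cell import env,camera
P=lambda z:np.array([.5345,.174,z])
env.movel(P(.145),velocity=.1); env.dwell(.3)
f0=env.get_state()["force"]
hit=env.movel(P(.100),velocity=.015,stop_force=14)
s=env.get_state(); print(hit,s["time"],s["tcp_pos"],s["force"]-f0,s["torque"])
env.dwell(.3); s=env.get_state(); print(s["tcp_pos"],s["force"]-f0,s["torque"])
p,d=camera("wrist"); cv2.imwrite("pics/w3.png",p)
E
```

```text
True 10.1417 [0.53453932 0.1739991  0.11330388] [-1.83901804 -0.10851157  8.64580258] [-0.05260435  0.2441839  -0.03504904]
[0.53453999 0.17399577 0.11328583] [-1.37667139  0.40284687  7.9405893 ] [-0.05692117  0.29107314  0.02838596]
```

View pics/w3.png

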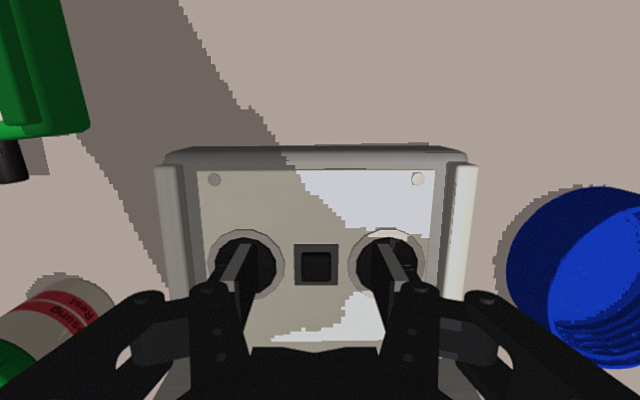

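Fingertips sit on both keys at about (240,262) and (393,262), with the square key at (315,265) untouched. The force of 8 N is just above the 7 N for both springs. I'll press slightly further to be sure, then hold.

```bash
python3 - <<'E'
from h import *
from cell import env,camera
st=lambda:env.get_state()
z0=st()["tcp_pos"][2]; n=0
for i in range(6):
    env.movel(np.array([.5345,.174,z0-.0005*(i+1)]),velocity=.01,stop_force=12)
    s=st(); print(s["time"],s["tcp_pos"][2],s["force"])
    if s["force"][2]>13: break
env.dwell(2.6); s=st(); print(s["time"],s["tcp_pos"],s["force"],s["torque"])
E
```

```text
10.7417 0.11330849470778506 [-2.37000652 -1.03997528  7.3547638 ]
10.9917 0.11321726938115813 [-3.91504141 -1.45163866 11.14294873]
11.2417 0.1131594375137748 [-4.57729035 -1.41637598 16.19904448]
13.8417 [0.53462767 0.17402103 0.11316382] [-4.46809262 -1.76155589 17.082788  ] [-0.34503502  1.09333473  0.02233694]
```

The contact is stiff: 9 N more for 0.15 mm. At 8 N the load was balanced (moment about 0.05 N·m), so both keys are on their stops, and they were held 2.6 s. Now release and check.

```bash
python3 - <<'E'
from h import *
from cell import env,camera
env.movel(np.array([.5345,.174,.135]),velocity=.03)
env.movel(np.array([.50,.174,.24]),velocity=.15); env.dwell(.3)
p,d=camera("wrist"); X=cloud(cam("wrist"),d); cv2.imwrite("pics/w4.png",p)
s=env.get_state(); print(s["time"],s["force"])
q=[0,.011,1,0]
env.reach([.42,.42,.30],s["orientation"]); p,d=camera("top"); cv2.imwrite("pics/top4.png",p)
p0=cv2.imread("pics/top0.png"); f=lambda p,lo,hi:[cv2.moments(m) for m in [cv2.inRange(cv2.cvtColor(p,cv2.COLOR_BGR2HSV)[150:260,195:365],lo,hi)]][0]
for nm,lo,hi in(("cap",(110,150,60),(130,255,255)),("jar",(50,120,30),(85,255,255)),("tape",(20,70,100),(35,255,255))):
    a,b=f(p0,lo,hi),f(p,lo,hi); print(nm,[(m["m00"]/255,m["m10"]/m["m00"],m["m01"]/m["m00"]) for m in(a,b)])
Y=cloud(cam("top"),d)
for r in range(186,256,3): print(r,np.round([Y[r,c,2] for c in (271,285,299)],3),np.round(Y[r,285,0],3))
cv2.imwrite("pics/top4c.png",cv2.resize(p[150:265,190:370],None,fx=4,fy=4,interpolation=cv2.INTER_CUBIC))
E
```

```text
16.0 [-0.37952611  0.06195573 -0.19837797]
cap [(913.0, 27.07447973713034, 74.93209200438116), (929.0, 26.88589881593111, 74.93649085037674)]
jar [(138.0, 150.20289855072463, 82.95652173913044), (136.0, 150.33823529411765, 82.77941176470588)]
tape [(396.0, 83.8510101010101, 15.727272727272727), (396.0, 83.8510101010101, 15.727272727272727)]
186 [ 0.025  0.001 -0.001] 0.654
189 [ 0.023 -0.002  0.002] 0.647
192 [0.061 0.06  0.061] 0.628
195 [0.062 0.066 0.065] 0.62
198 [0.064 0.065 0.067] 0.613
201 [0.072 0.068 0.069] 0.605
204 [0.071 0.073 0.076] 0.597
207 [0.073 0.077 0.076] 0.589
210 [0.081 0.079 0.079] 0.581
213 [0.045 0.042 0.039] 0.579
216 [0.04  0.044 0.037] 0.571
219 [0.039 0.04  0.037] 0.564
222 [0.042 0.042 0.041] 0.556
225 [0.052 0.041 0.048] 0.549
228 [0.051 0.049 0.049] 0.54
231 [0.054 0.047 0.049] 0.533
234 [0.055 0.04  0.052] 0.526
237 [0.044 0.043 0.043] 0.519
240 [0.039 0.044 0.037] 0.511
243 [0.038 0.039 0.042] 0.504
246 [0.039 0.041 0.045] 0.497
249 [0.037 0.037 0.036] 0.489
252 [0.035 0.028 0.017] 0.482
255 [ 0.002  0.003 -0.003] 0.476
```

View pics/top4c.png

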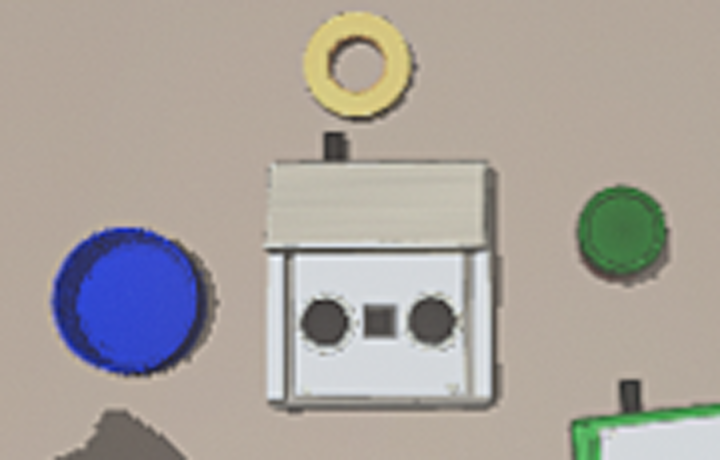

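View pics/w4.png

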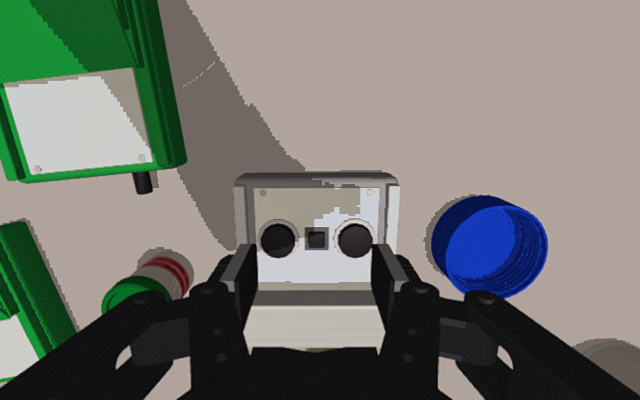

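The top crop shows the cover fully back, with its face about 43 mm beyond the key centres. The keys are up, at about 0.050 m by depth, and the bystanders have not moved (under 0.3 px). Handing in.

```bash
python3 -c "
from cell import job,env
print(env.get_state()['force']); job.job_done()"
```

```text
[ 0.29363696 -0.00356521 -0.47057269]
the job is handed in; nothing more can be done
```

I pushed the cover back to its stop, pressed both round keys down together, held them for 2.6 s and let them up again. The job was handed in after about 18 s on the robot's clock; the interface gives no verdict.

- **Cover:** in the last top picture its face is about 43 mm beyond the key centres (42 mm is fully open).
- **Hold:** the force was about 17 N at the end of the hold, well under the 40 N limit. I judged the keys fully down from the forces, since key travel can't be read directly. At about 8 N the load was even on both keys (both springs fully down need 7 N). Beyond that the contact was stiff: about 9 N more for 0.15 mm.
- **Load at full press:** it became uneven, roughly 10 N more on one key than the other. I take this as both keys on their stops.
- **After release:** both round keys read about 50 mm above the worktop, their released height. I saw no sign that the square key was pressed.
- **Bystanders:** jar, cap and tape moved less than 0.3 pixels (under 1 mm) in the top view. The arm was clear of everything.
- **Disagreement:** the wrist and top views placed the keys about 3 mm apart, and the measured spacing was 64.4 mm instead of 66 mm. Both were within what the fingertips could tolerate.

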